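# Hold a hinge leaf home for pinning

### The arm

A 6-joint arm with a two-finger parallel gripper is mounted at the origin on the work surface. World frame = base frame: x ahead of the robot, y to its left, z up, the work surface at z = 0. Lengths are in m, angles in rad, forces in N, time in s.
With the tool pointing down it reaches from about 0.325 to 0.9 m from the base axis. Payload 3.5 kg.
Tool frame: the origin (TCP) lies between the finger pads, 19 mm behind the fingertips; this is the grasp point; z points along the fingers, y is the line along which they close (so a half turn about z gives the same grasp; the last joint's range is limited). The gripper opens to 85 mm and grips with 20 to 120 N. Pads are 22 mm wide; open, the fingers measure 114 mm over their backs; the gripper's body (76 mm by 85 mm) begins 54 mm behind the grasp point. The pads swing forward as they close: fully open they stand 13 mm farther back than shut.
Start: joints at [-1.273, 0.276, -0.026, 1.268, 0, 1.467], TCP at [0.244, -0.575, 0.25] pointing down, gripper open.
Joint ranges: [-3.12, 3.12], [-0.85, 1.88], [-1.08, 1.24], [-1.95, 2.15], [-1.57, 1.53], [-3.14, 3.14]. Speed limits (rad/s): [2.57, 2.57, 3.14, 3.14, 3.14, 3.14].

### API

Orientations are given as a rotation vector (axis times angle).
In Python, from station import r gives the robot as it stands.
- The arm moves only by the tool move_arm, never from a script. Its argument "rows" is a list that holds one entry, the list of rows, each a list of 6 numbers: the shift along the tool's x, y, z in mm, then the turn, a rotation vector about the tool's x, y, z in rad. A call has 1 to 12 rows; each row shifts and turns the commanded pose from where the row before left it, along the tool's axes as they then stand; what a row does not reach is not made up. A row lasts 1/8 s, in which the tool goes at most 62.5 mm and 10.7 degrees, less where a joint would pass 70% of its speed; a pose out of reach is approached as far as the arm can. A call with a gripper value outside its range is refused whole. "claw" is the opening, from -1 (shut) to 1 (fully open), set as the call begins (left out, the last holds). The fingers move at their own pace and stop on an object; the grip force is fixed at half the most. Time passes only in rows, so rows that do not move let the fingers close. It gives the time, the measured TCP pose, the force, the opening and the grip force at its end, in the units of the state.
- r.observe(): the state, without advancing time (a new reading comes with each control period).
- r.snapshot(name): name is "side" or "top"; returns a dict with "frame" (480x640x3 uint8, red, green, blue), "mtx" (3x3 intrinsics, pixels), "origin" and "rotation" of the camera in the world. Camera axes: x right, y down, z forward; pixel columns grow to the right and rows downward; lengths in m; the calibration is good to about 2 mm. A picture is of the moment at which its call begins. There is no depth.
- r.hand_in(): hands the job in; it is judged then, once.
The state is a dict: "clock": time; "qpos": joint angles; "joint_velocities": joint speeds; "joint_torque": joint torques, N m; "position": TCP position; "eef_rot": TCP orientation; "wrist_force": force on the tool from outside, world axes, zero at the start; "ft_torque": the same for the moment, N m; "grip_width": opening from 0.0 (shut) to 1.0 (fully open); "grasp_force": force on a finger pad.
Only numpy, scipy, OpenCV 4.12 (cv2) and the standard library are available. Lean on these libraries where they do the work, as an engineer would, in place of code of your own. Each camera call takes 0.05 s, during which the arm holds its last target. There are 200 camera calls.

### The job

Two cast hinge leaves with blue barrels stand in yellow racks. Take the one whose barrel fits between the two barrels on the white jamb block, lower it upright in between them with the plate in line with the block, and press it down against the sprung plunger until you feel it bottom solidly in its seat and the three holes line up, ready for the pin. Finish while still gripping the leaf and pressing it down like that (let go and the spring lifts it), and leave the other leaf, the loose pin and everything else where they are.

Things in the scene. Friction and masses are not known exactly. Their poses are not given: they have to be found in the camera images.
- leaf: Loose hinge leaf to fit, 0.14-0.28 kg. Grey plate 70 mm wide (its y), 8 thick (x), 50 high (20 to 70 mm above the origin); below it, on a 30 x 8 mm neck, a blue barrel 22 mm in diameter, 30 long along y. Origin: centre of the barrel's 10 mm hole; z up to the plate; same either way round. Stands upright in rack_a, lifts straight up; pinch the plate across x, e.g. 52 mm above the origin.
- wide_leaf: The other leaf, in rack_b: alike, same axes, but its barrel and neck are 48 mm long, too long for the 36 mm gap. It stays in its rack.
- rack_a: Fixed yellow rack holding the leaf to fit. Foot 70 (x) by 94 mm (y), 8 thick; at each y end an upright 28 (x) by 16 mm (y), 72 high, with a 10 mm slot, open on top, taking 6 mm of the plate's end; 58 mm free between. Slot floors at 46 mm: the leaf's origin sits 26 mm above the bench, its top at 96. Origin: centre of the foot's underside, y along the plate.
- rack_b: The same rack, holding the wide-barrelled leaf. Which rack is on the left varies.
- jamb: Fixed white jamb block, 64 (x) by 110 (y) by 22 mm, with a steel hinge leaf: two barrels, 22 mm in diameter, 22 long along y, 36 mm apart (faces at y +-18), holes 10 mm, axis 48 mm and tops 59 mm above the bench. In the gap a dark 90 degree V seat along y, mouth 25 mm wide: a barrel bottomed in it has its hole in line. A brass plunger, 8 mm, stands in its middle. Origin: centre of the underside.
- jamb_hole (a point): Point on the axis of the two fixed barrels, midway between them, 48 mm above the bench; its y runs along the holes, z up.
- plunger (a joint): Travel of the brass plunger, m: 0 up (top 5 mm below the hole axis), about 0.006 when a barrel bottoms in the V seat; grows downwards. Its spring needs 4 N to start and 7 N at 6 mm, more than the leaf's weight; beyond that is solid steel. About 12 N in all holds the leaf well home.
- pin: Loose steel hinge pin, 8 mm in diameter, 67 mm long, lying along its y in a dark steel dish 90 mm square and 18 mm high. Leave it. Origin: on its axis, mid-length.
- screwdriver: Loose screwdriver with red handle, lying on the bench. Leave it. Origin: underside.
- hammer: Loose hammer lying on the bench. Leave it. Origin: underside.
- bowl: Orange bowl of screws, 110 mm wide, 50 mm high. Leave it. Origin: centre of the underside.
- module: Green circuit board, 100 by 130 mm, with blue and black blocks, 28 mm high. Leave it. Origin: centre of the underside.
Not all that is in view belongs to the job. What is shaped like the leaf but orange is not meant. There is more than one size of the jamb; the one meant has the size given above.

How it is judged:
By the outcome, as a careful person would: the job done as asked, in the order asked, and still so for the second after the job is handed in, while the arm keeps its last pose, push and grip.
It also fails if it takes over 38 s, if anything falls off the work surface, if the arm or the gripper's body presses on something with over 40 N, if the wrist force passes 120 N, or if a joint passes its speed limit or range.

## Working session

There is one attempt and no reset: what is moved stays moved. The work goes in short steps, Python scripts to look and compute and a tool call to move; the robot and the scene stay as the last step left them, time stands still between calls to the robot, and variables do not carry over. Pictures are saved under pics/ and viewed, at most 10 in all, crops included, and the job is handed in when it is done.

Besides the shell and the picture viewer there is one more tool, called as name(argument=value, ...), one argument or row to a line, values as JSON. move_arm: Moves the arm, as the interface text tells. Its arguments: {"type":"object","properties":{"rows":{"type":"array","items":{"type":"array","items":{"type":"array","items":{"type":"number"}}}},"claw":{"type":"number"}},"required":["rows"]}

```bash
mkdir -p pics
python3 - <<'E'
from station import r
import cv2,numpy as np,pickle
d={}
for n in("side","top"):
    s=r.snapshot(n);d[n]=s;cv2.imwrite(f"pics/{n}0.png",s["frame"][:,:,::-1])
    print(n,np.round(s["mtx"],1).tolist(),np.round(s["origin"],4),np.round(s["rotation"],4).tolist())
pickle.dump(d,open("s0.pkl","wb"))
print(r.observe())
E
```

```text
side [[515.1, 0.0, 319.9], [0.0, 515.1, 246.4], [0.0, 0.0, 1.0]] [0.1022 0.6855 0.8939] [-0.7707, 2.5893, -1.1282]
top [[470.2, 0.0, 322.5], [0.0, 470.2, 244.0], [0.0, 0.0, 1.0]] [ 0.4124 -0.0409  1.3024] [-2.1664, 2.1514, -0.1288]
{'clock': 0.1, 'qpos': array([-1.27343300e+00,  2.77087463e-01, -2.77693942e-02,  1.26800387e+00,
        1.18587365e-05,  1.46737976e+00]), 'joint_velocities': array([-0.00072187, -0.00102418,  0.00486596, -0.00052765,  0.00249852,
       -0.00076588]), 'joint_torque': array([ 7.71631267e-05, -4.46705639e+01,  2.96128947e+01,  8.44085676e-03,
       -1.35280629e-04, -7.79441962e-06]), 'position': array([ 0.24361902, -0.57482516,  0.24894044]), 'eef_rot': array([-3.07671163e+00, -6.24929456e-01,  2.95234648e-04]), 'wrist_force': array([0.06883288, 1.2139664 , 0.25816839]), 'ft_torque': array([ 0.04926701, -0.0213838 , -0.02003558]), 'grasp_force': 0.0, 'grip_width': 1.0021146015541318}
```

View pics/top0.png

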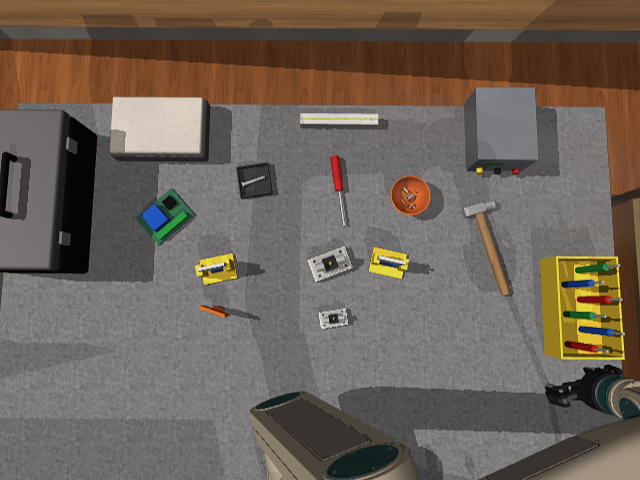

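View pics/side0.png

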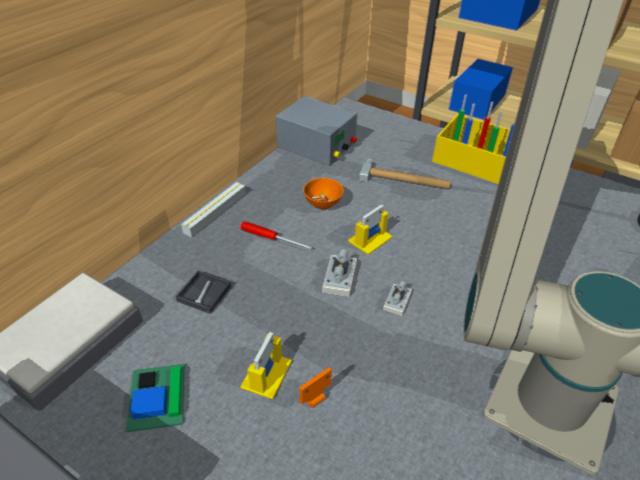

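The top view shows racks at (217,268) and (389,262), and white blocks at (330,263) (large) and (333,318) (small decoy). The orange leaf-shaped decoy is at (213,311). In the side view the racks are at (267,365) and (371,230). Next I enlarge the racks and blocks to identify the right ones, and measure their positions.

```bash
cat > h.py <<'E'
import numpy as np,cv2,pickle
from scipy.spatial.transform import Rotation as R
def rot(s):
    a=np.asarray(s["rotation"]);return a if a.shape==(3,3) else R.from_rotvec(a).as_matrix()
def cast(s,px,z):
    px=np.atleast_2d(np.asarray(px,float));d=np.c_[px,np.ones(len(px))]@np.linalg.inv(s["mtx"]).T@rot(s).T
    o=s["origin"];return o+d*((z-o[2])/d[:,2])[:,None]
def proj(s,P):
    c=(np.atleast_2d(P)-s["origin"])@rot(s);q=c@s["mtx"].T;return q[:,:2]/q[:,2:]
E
python3 - <<'E'
from h import *
d=pickle.load(open("s0.pkl","rb"))
def crop(n,x,y,w,h,W,H):return cv2.resize(d[n]["frame"][y:y+h,x:x+w,::-1],(W,H),interpolation=cv2.INTER_CUBIC)
a=np.hstack([crop("side",235,325,60,75,240,300),crop("side",340,195,60,75,240,300),crop("side",315,240,100,94,320,300)])
b=np.hstack([crop("top",190,248,53,60,265,300),crop("top",365,242,50,60,250,300),crop("top",300,240,57,60,285,300)])
cv2.imwrite("pics/c1.png",np.vstack([a,b]) if a.shape==b.shape else np.vstack([a,b[:,:800]]))
def rects(n,m,z,box,k=1,lab=""):
    x,y,w,h=box;M=np.zeros(m.shape,np.uint8);M[y:y+h,x:x+w]=m[y:y+h,x:x+w]*255
    cs=sorted(cv2.findContours(M,0,2)[0],key=cv2.contourArea)[::-1][:k]
    for c in cs:
        P=cast(d[n],c[:,0,:],z)[:,:2].astype(np.float32)*1000
        q=cv2.minAreaRect(P);print(lab,n,np.round(q[0],1),np.round(q[1],1),round(q[2],1),"px",np.round(c[:,0].mean(0)),len(c))
for n,bx in(("top",{"rl":(190,245,60,50),"rr":(360,240,60,50),"j":(300,240,57,50),"js":(313,302,45,35)}),("side",{"rl":(235,325,65,75),"rr":(340,195,60,60),"j":(315,240,50,60),"js":(378,272,45,50)})):
    hsv=cv2.cvtColor(d[n]["frame"],cv2.COLOR_RGB2HSV);H,S,V=cv2.split(hsv)
    for k in("rl","rr"):
        rects(n,(abs(H.astype(int)-28)<8)&(S>120)&(V>60),0.008,bx[k],1,k+" yellow@8mm")
        rects(n,(S<60)&(V>165),0.096,bx[k],1,k+" platetop@96")
        rects(n,(abs(H.astype(int)-112)<12)&(S>90)&(V>30),0.03,bx[k],1,k+" blue")
    rects(n,(S<50)&(V>165),0.022,bx["j"],1,"jamb@22");rects(n,(S<50)&(V>165),0.015,bx["js"],1,"small")
E
```

```text
rl yellow@8mm top [497.1 255.8] [ 70.8 109.6] 12.4 px [215. 268.] 54
rl platetop@96 top [498.5 248.4] [ 7.8 66.1] 12.6 px [210. 266.] 24
rl blue top [493.1 247.2] [ 6.4 30.6] 11.8 px [216. 270.] 13
rr yellow@8mm top [ 518.  -222.2] [102.9  70.7] 77.3 px [389. 262.] 54
rr platetop@96 top [ 519.  -218.2] [69.   8.4] 77.5 px [392. 260.] 26
rr blue top [ 513.1 -217.1] [45.8  7.3] 76.3 px [388. 264.] 19
jamb@22 top [514.1 -58.6] [ 64.2 108.8] 21.3 px [326. 263.] 138
small top [366.4 -68.4] [44.8 74.8] 9.7 px [332. 317.] 95
rl yellow@8mm side [500.5 234. ] [ 74.9 137.6] 12.0 px [267. 372.] 140
rl platetop@96 side [493.6 259.6] [12.2 83.2] 16.8 px [262. 348.] 64
rl blue side [491.3 250.7] [11.1 33.7] 13.7 px [268. 366.] 25
rr yellow@8mm side [ 521.6 -246.3] [162.6  99.6] 77.4 px [371. 234.] 81
rr platetop@96 side [ 517.5 -209.9] [77.4 10.3] 79.5 px [372. 212.] 28
rr blue side [ 512.9 -220.3] [52.3 20.8] 76.6 px [375. 229.] 18
jamb@22 side [509.1 -48.3] [ 62.1 122.1] 21.4 px [336. 278.] 89
small side [362.3 -54.6] [42.8 72.4] 9.8 px [399. 304.] 55
```

View pics/c1.png

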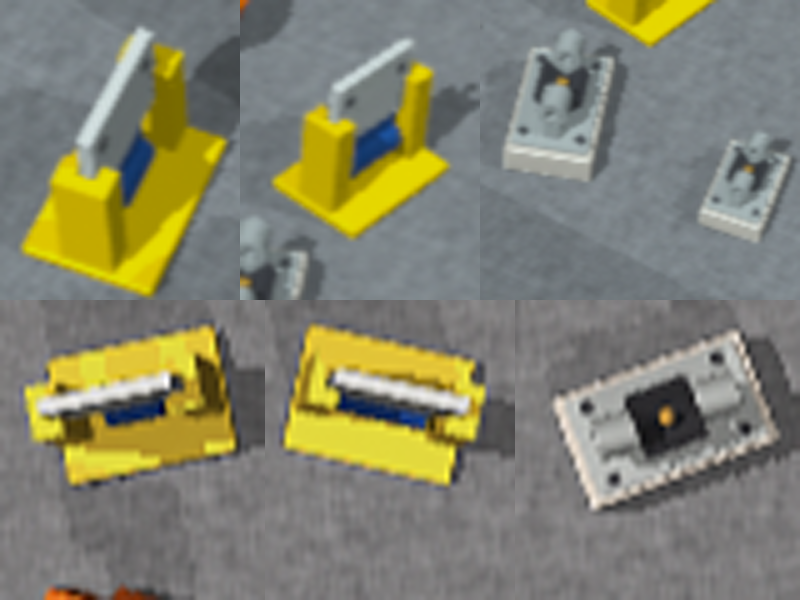

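Candidates, by top-view pixels:
- **Leaves:** the blue barrel in the left rack (216,270) is about 31 mm long, and the one in the right rack (388,264) is about 46 mm. The left is therefore the leaf to fit (rack_a) and the right is the wide leaf. The orange one at (213,311) is a decoy.
- **Jambs:** the block at (330,263) measures 64×109 mm and matches. The one at (333,318) measures 45×75 mm and is a decoy. The crop confirms both choices.

```bash
cat >> h.py <<'E'
def cen(s,m,box):
    x,y,w,h=box;M=np.zeros(m.shape,bool);M[y:y+h,x:x+w]=m[y:y+h,x:x+w];v,u=np.nonzero(M);return np.array([u.mean(),v.mean()]),len(u)
def tri(sa,pa,sb,pb):
    A=[];b=[]
    for s,p in((sa,pa),(sb,pb)):
        d=cast(s,p,0)[0]-s["origin"];d/=np.linalg.norm(d);Q=np.eye(3)-np.outer(d,d);A.append(Q);b.append(Q@s["origin"])
    return np.linalg.lstsq(np.vstack(A),np.hstack(b),rcond=None)[0]
E
python3 - <<'E'
from h import *
from station import r
d=pickle.load(open("s0.pkl","rb"));T,S_=d["top"],d["side"]
def hsv(s):return [c.astype(int) for c in cv2.split(cv2.cvtColor(s["frame"],cv2.COLOR_RGB2HSV))]
ps=[]
for s,b in((T,(318,250,25,25)),(S_,(325,250,30,45))):
    H,S,V=hsv(s);p,n=cen(s,(S>110)&(V>90)&(abs(H-20)<10),b);ps.append(p);print("brass",p,n,cast(s,p,.043)*1000)
print("tri brass",tri(T,ps[0],S_,ps[1])*1000)
H,S,V=hsv(T);p,n=cen(T,(V<65),(318,250,27,27));print("dark seat",p,n,cast(T,p,.035)*1000)
H,S,V=hsv(T);p,n=cen(T,(S<60)&(V>165),(190,245,60,50));print("plate top",p,n,cast(T,p,.096)*1000)
# plate top-edge ends in the side view, predicted vs mask
c=np.array([.4985,.2484,.096]);y=np.array([-np.sin(np.radians(12.5)),np.cos(np.radians(12.5)),0])
print("side pred ends",proj(S_,[c-y*.035,c+y*.035]).round(1).tolist())
H,S,V=hsv(S_);m=(S<60)&(V>165);m[:325]=0;m[400:]=0;m[:,:235]=0;m[:,300:]=0
v,u=np.nonzero(m);print("side mask u,v range",u.min(),u.max(),v.min(),v.max())
print("yellow foot corners", )
o=r.observe();M=R.from_rotvec(o["eef_rot"]).as_matrix();print(M.round(3))
for e in(M[:,0],M[:,1]):print(np.degrees(np.arctan2(e[1],e[0])))
print(np.array([.4985,.2484,.25])-o["position"])
E
```

```text
brass [329.88888889 262.66666667] 9 [[514.25648391 -59.23620807  43.        ]]
brass [340.16666667 264.66666667] 6 [[512.45008905 -57.46417838  43.        ]]
tri brass [514.05412014 -59.45845553  40.53161218]
dark seat [329.93037975 263.23417722] 158 [[513.36717786 -59.47248121  35.        ]]
plate top [210.45121951 266.31707317] 82 [[498.44748205 248.43723767  96.        ]]
side pred ends [[271.1, 329.9], [255.4, 358.4]]
side mask u,v range 254 272 332 368
yellow foot corners
[[ 0.921  0.39  -0.001]
 [ 0.39  -0.921  0.002]
 [ 0.    -0.002 -1.   ]]
22.962982523092016
-67.03699103233788
[0.25488098 0.82322516 0.00105956]
```

move_arm(
  claw=1,
  rows=[
    [[0,0,0,0,0,-0.1734],[0,0,0,0,0,-0.1734],[0,0,0,0,0,-0.1734],[0,0,0,0,0,-0.1734],[0,0,0,0,0,-0.1734],[0,0,0,0,0,-0.1734],[0,0,0,0,0,-0.1734],[0,0,0,0,0,-0.1734]],
  ],
)

```text
clock: 1.1
position: [0.2437, -0.575, 0.2493]
eef_rot: [-1.96, -2.454, -0.001]
wrist_force: [-0.4, -0.3, 0.1]
grip_width: 0.994
grasp_force: 0.0
```

move_arm(
  rows=[
    [[42,24,0,0,0,0],[42,24,0,0,0,0],[42,24,0,0,0,0],[42,24,0,0,0,0],[42,24,0,0,0,0],[42,24,0,0,0,0],[42,24,0,0,0,0],[42,24,0,0,0,0],[42,24,0,0,0,0],[42,24,0,0,0,0],[42,24,0,0,0,0],[42,24,0,0,0,0]],
  ],
)

```text
clock: 2.6
position: [0.4164, -0.0196, 0.2498]
eef_rot: [1.968, 2.449, -0.0]
wrist_force: [0.5, -0.5, -0.8]
grip_width: 0.997
grasp_force: 0.0
```

move_arm(
  rows=[
    [[42,24,0,0,0,0],[42,24,0,0,0,0],[42,24,0,0,0,0],[42,24,0,0,0,0],[42,24,0,0,0,0],[34,18,0,0,0,0],[0,0,0,0,0,0],[0,0,0,0,0,0]],
  ],
)

```text
clock: 3.6
position: [0.498, 0.2463, 0.2494]
eef_rot: [-1.967, -2.449, 0.003]
wrist_force: [-0.4, -0.1, -0.3]
grip_width: 1.003
grasp_force: 0.0
```

```bash
cat >> h.py <<'E'
def goal(o,x,y,z,yaw):
    "shift mm in tool axes to world point (mm), and tool-y yaw error deg (world)"
    M=R.from_rotvec(o["eef_rot"]).as_matrix();e=np.array([x,y,z])/1000-o["position"]
    print("clock",o["clock"],"pos",(o["position"]*1e3).round(1),"yaw",np.degrees(np.arctan2(M[1,1],M[0,1])).round(2),"tilt",M[:2,2].round(4))
    print("shift tool mm",(M.T@e*1e3).round(1),"yaw to add",(yaw-np.degrees(np.arctan2(M[1,1],M[0,1]))).round(2),"force",o["wrist_force"].round(2),"grip",round(o["grip_width"],3),round(o["grasp_force"],1),"q6",o["qpos"][5].round(2))
E
python3 -c "
from h import *
from station import r
goal(r.observe(),498.5,248.4,78,12.5)"
```

```text
clock 3.6 pos [498.  246.3 249.4] yaw 12.45 tilt [-0.0015 -0.001 ]
shift tool mm [  2.1   1.2 171.4] yaw to add 0.05 force [-0.39 -0.07 -0.26] grip 1.003 0.0 q6 1.7
```

move_arm(
  rows=[
    [[2,1,30,0,0,0],[0,0,40,0,0,0],[0,0,40,0,0,0],[0,0,30,0,0,0],[0,0,20,0,0,0],[0,0,11,0,0,0],[0,0,0,0,0,0],[0,0,0,0,0,0]],
  ],
)

```text
clock: 4.6
position: [0.5, 0.2489, 0.0801]
eef_rot: [1.968, 2.448, 0.002]
wrist_force: [0.2, 0.5, -0.1]
grip_width: 1.002
grasp_force: 0.0
```

```bash
python3 -c "
from h import *
from station import r
goal(r.observe(),498.5,248.4,78,12.5)
s=r.snapshot('side');cv2.imwrite('pics/g1.png',cv2.resize(s['frame'][300:420,200:340,::-1],None,fx=5,fy=5,interpolation=2))"
```

```text
clock 4.6 pos [500.  248.9  80.1] yaw 12.42 tilt [0.0017 0.0006]
shift tool mm [-0.1 -1.6  2.1] yaw to add 0.08 force [ 0.24  0.51 -0.08] grip 1.002 0.0 q6 1.7
```

View pics/g1.png

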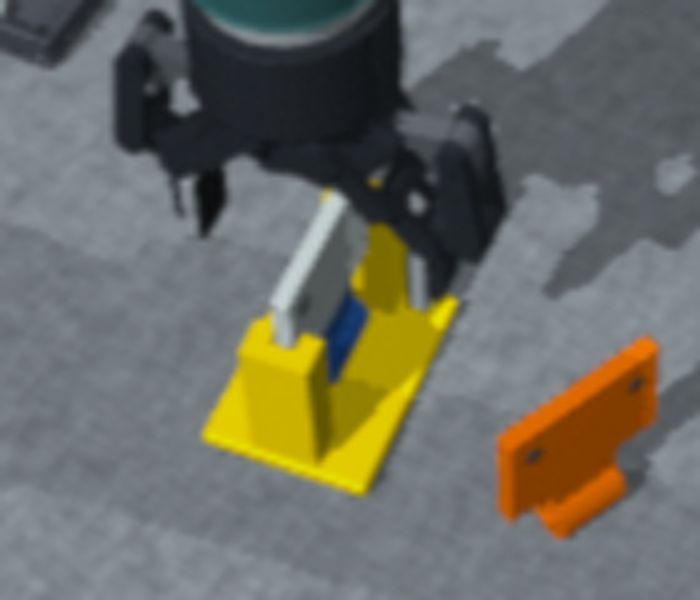

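The fingers straddle the grey plate of rack_a (crop (310,270), full image about (262,354)), one on each side, and touch nothing. Closing now.

move_arm(
  rows=[
    [[0,-1.5,2,0,0,0],[0,0,0,0,0,0]],
  ],
)

```text
clock: 4.9
position: [0.4977, 0.2487, 0.0773]
eef_rot: [1.967, 2.449, 0.0]
wrist_force: [-0.8, 0.2, 0.2]
grip_width: 1.0
grasp_force: 0.0
```

move_arm(
  claw=-1,
  rows=[
    [[0,0,0,0,0,0],[0,0,0,0,0,0],[0,0,0,0,0,0],[0,0,0,0,0,0],[0,0,0,0,0,0],[0,0,0,0,0,0],[0,0,0,0,0,0],[0,0,0,0,0,0]],
  ],
)

```text
clock: 5.9
position: [0.4976, 0.2486, 0.0771]
eef_rot: [-1.967, -2.449, 0.0]
wrist_force: [-1.1, 0.0, 1.6]
grip_width: 0.087
grasp_force: 58.7
```

```bash
python3 -c "
from h import *
from station import r
goal(r.observe(),498.5,248.4,78,12.5)"
```

```text
clock 5.9 pos [497.6 248.6  77.1] yaw 12.45 tilt [-0.0002 -0.    ]
shift tool mm [-0.4  0.8 -0.9] yaw to add 0.05 force [-1.11  0.    1.62] grip 0.087 58.7 q6 1.7
```

move_arm(
  rows=[
    [[0,0,-5,0,0,0],[0,0,-10,0,0,0],[0,0,-15,0,0,0],[0,0,-20,0,0,0],[0,0,-20,0,0,0],[0,0,-20,0,0,0],[0,0,-20,0,0,0],[0,0,-10,0,0,0],[0,0,0,0,0,0]],
  ],
)

```text
clock: 7.02
position: [0.4984, 0.2488, 0.1983]
eef_rot: [1.967, 2.448, 0.003]
wrist_force: [-0.8, -0.1, -1.8]
grip_width: 0.08
grasp_force: 58.4
```

```bash
python3 -c "
from h import *
from station import r
goal(r.observe(),514,-59,200,21.3)"
```

```text
clock 7.025 pos [498.4 248.8 198.3] yaw 12.44 tilt [0.0024 0.0008]
shift tool mm [-304.   -51.1   -1.9] yaw to add 8.86 force [-0.76 -0.1  -1.78] grip 0.08 58.4 q6 1.7
```

move_arm(
  rows=[
    [[-20,-3.4,0,0,0,0],[-38,-6.4,0,0,0,0],[-38,-6.4,0,0,0,0],[-38,-6.4,0,0,0,0],[-38,-6.4,0,0,0,0],[-38,-6.4,0,0,0,0],[-38,-6.4,0,0,0,0],[-36,-6,0,0,0,0],[-20,-3.3,0,0,0,0],[0,0,0,0,0,-0.077],[0,0,0,0,0,-0.077],[0,0,0,0,0,0]],
  ],
)

```text
clock: 8.52
position: [0.5121, -0.06, 0.1959]
eef_rot: [-1.775, -2.59, 0.002]
wrist_force: [-0.0, -0.1, -2.5]
grip_width: 0.089
grasp_force: 58.4
```

```bash
python3 -c "
from h import *
from station import r
o=r.observe();goal(o,514,-59,130,21.3)
d={}
for n in('top','side'):
    s=r.snapshot(n);d[n]=s
    x,y=(270,203) if n=='top' else (290,190)
    cv2.imwrite('pics/h_%s.png'%n,cv2.resize(s['frame'][y:y+120,x:x+120,::-1],None,fx=5,fy=5,interpolation=2))
pickle.dump((d,o),open('s1.pkl','wb'))
a=cv2.imread('pics/h_side.png');b=cv2.imread('pics/h_top.png');cv2.imwrite('pics/h.png',cv2.resize(np.hstack([a,b]),(800,400)))
"
```

```text
clock 8.525 pos [512.1 -60.  195.9] yaw 21.16 tilt [-0.0023  0.0002]
shift tool mm [ 0.2  2.3 65.9] yaw to add 0.14 force [-0.04 -0.11 -2.53] grip 0.089 58.4 q6 0.96
```

View pics/h.png

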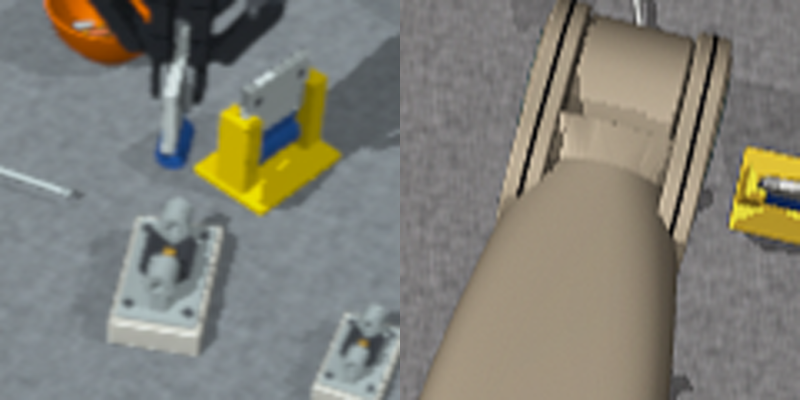

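The side view shows the leaf held upright, with its blue barrel above and behind the jamb at crop (175,157). The top view is blocked by the arm. I'll centre it and descend to just above the jamb barrels.

move_arm(
  rows=[
    [[0,2,15,0,0,-0.002],[0,0,20,0,0,0],[0,0,20,0,0,0],[0,0,12,0,0,0],[0,0,0,0,0,0],[0,0,0,0,0,0]],
  ],
)

```text
clock: 9.38
position: [0.5157, -0.0586, 0.1305]
eef_rot: [1.77, 2.594, 0.001]
wrist_force: [0.6, -0.1, -1.6]
grip_width: 0.086
grasp_force: 58.5
```

```bash
python3 -c "
from h import *
from station import r
o=r.observe();goal(o,514,-59,99,21.3)
s=r.snapshot('side');pickle.dump((s,o),open('s2.pkl','wb'))
d0=pickle.load(open('s0.pkl','rb'))['side']
M=R.from_rotvec(o['eef_rot']).as_matrix();yv=M[:,0];xv=M[:,1];up=-M[:,2];c=o['position']-up*.051
f=s['frame'];H,S,V=[k.astype(int) for k in cv2.split(cv2.cvtColor(f,cv2.COLOR_RGB2HSV))]
m=(abs(H-112)<12)&(S>90)&(V>30);v,u=np.nonzero(m[215:300,315:365]);u+=315;v+=215
print('blue',u.min(),u.max(),v.min(),v.max(),u.mean(),v.mean(),len(u))
t=np.linspace(0,6.283,60)
for e in(.015,-.015):
    P=proj(s,c+yv*e+.011*(np.cos(t)[:,None]*xv+np.sin(t)[:,None]*up));print('pred end',e,P.mean(0).round(1),P.min(0).round(1),P.max(0).round(1))
j=np.array([.514,-.059,.048]);a=np.radians(21.3);jy=np.array([-np.sin(a),np.cos(a),0])
print('jamb barrel ends pred',proj(s,[j+jy*k for k in(.04,.018,0,-.018,-.04)]).round(1).tolist())
cv2.imwrite('pics/k.png',cv2.resize(f[200:300,290:390,::-1],None,fx=6,fy=6,interpolation=2))
"
```

```text
clock 9.375 pos [515.7 -58.6 130.5] yaw 21.38 tilt [ 0.0009 -0.0002]
shift tool mm [ 0.3 -1.8 31.4] yaw to add -0.08 force [ 0.64 -0.1  -1.63] grip 0.086 58.5 q6 0.96
blue 334 344 247 261 340.15584415584414 255.54545454545453 77
pred end 0.015 [338.6 257. ] [333.9 253.5] [343.5 260.6]
pred end -0.015 [340.9 248.1] [336.2 244.6] [345.6 251.7]
jamb barrel ends pred [[337.0, 274.7], [338.7, 267.9], [340.0, 262.5], [341.3, 257.2], [342.9, 250.9]]
```

View pics/k.png

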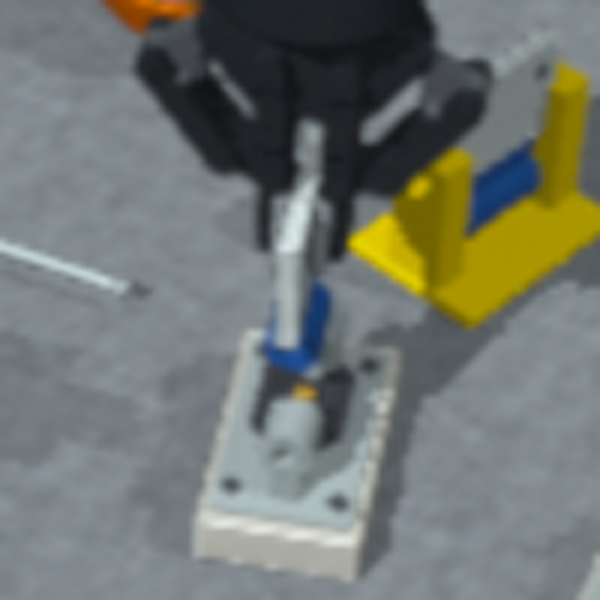

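The blue barrel's near end (v=261, u=334–344) matches the prediction, and it sits over the gap between the near barrel (crop (292,445)) and the far one. I'll correct x and lower to just above the plunger.

move_arm(
  rows=[
    [[0,-1.6,0,0,0,0],[0,0,6,0,0,0],[0,0,6,0,0,0],[0,0,6,0,0,0],[0,0,0,0,0,0],[0,0,0,0,0,0]],
  ],
)

```text
clock: 10.18
position: [0.5137, -0.0591, 0.1119]
eef_rot: [-1.771, -2.595, -0.0]
wrist_force: [0.8, -0.2, -1.6]
grip_width: 0.085
grasp_force: 58.5
```

```bash
python3 -c "
from h import *
from station import r
for i in range(4):
    r.snapshot('side');goal(r.observe(),514,-59,99,21.3)
"
```

```text
clock 10.225 pos [513.9 -59.2 112.1] yaw 21.38 tilt [ 0.0003 -0.0001]
shift tool mm [ 0.1  0.2 13.1] yaw to add -0.08 force [ 0.13  0.15 -1.63] grip 0.088 58.5 q6 0.96
clock 10.275 pos [513.9 -59.2 112.2] yaw 21.38 tilt [ 0.0004 -0.0001]
shift tool mm [ 0.1  0.1 13.2] yaw to add -0.08 force [-0.01  1.   -1.09] grip 0.083 58.5 q6 0.96
clock 10.325 pos [514.  -59.2 112.3] yaw 21.38 tilt [ 0.0005 -0.0001]
shift tool mm [ 0.2  0.1 13.3] yaw to add -0.08 force [-0.43 -0.27 -1.59] grip 0.087 58.5 q6 0.96
clock 10.375 pos [513.9 -59.2 112.3] yaw 21.38 tilt [ 0.0005 -0.0001]
shift tool mm [ 0.1  0.1 13.3] yaw to add -0.08 force [-0.12  0.58 -1.97] grip 0.083 58.5 q6 0.96
```

move_arm(
  rows=[
    [[0,0,3,0,0,0],[0,0,3,0,0,0],[0,0,1,0,0,0],[0,0,0,0,0,0],[0,0,0,0,0,0]],
  ],
)

```text
clock: 11.0
position: [0.5135, -0.0591, 0.105]
eef_rot: [-1.77, -2.595, 0.0]
wrist_force: [-0.6, -0.9, -0.7]
grip_width: 0.083
grasp_force: 58.8
```

move_arm(
  rows=[
    [[0,0,1,0,0,0],[0,0,1,0,0,0],[0,0,1,0,0,0],[0,0,0,0,0,0],[0,0,0,0,0,0]],
  ],
)

```text
clock: 11.62
position: [0.5136, -0.0591, 0.1021]
eef_rot: [-1.771, -2.595, 0.0]
wrist_force: [-2.0, 0.8, 3.1]
grip_width: 0.084
grasp_force: 59.2
```

move_arm(
  rows=[
    [[0,0,1,0,0,0],[0,0,1,0,0,0],[0,0,0,0,0,0],[0,0,0,0,0,0]],
  ],
)

```text
clock: 12.12
position: [0.5136, -0.0591, 0.1]
eef_rot: [-1.771, -2.595, 0.0]
wrist_force: [-3.4, 0.3, 5.8]
grip_width: 0.087
grasp_force: 59.4
```

move_arm(
  rows=[
    [[0,0,0.5,0,0,0],[0,0,0.5,0,0,0],[0,0,0,0,0,0],[0,0,0,0,0,0]],
  ],
)

```text
clock: 12.62
position: [0.5137, -0.0591, 0.0999]
eef_rot: [1.771, 2.595, -0.0]
wrist_force: [-5.3, 1.4, 10.8]
grip_width: 0.086
grasp_force: 60.2
```

The vertical force rose sharply, but the -5 N lateral force means only one flank of the V is touching. I'll shift towards -tool-y to centre it.

move_arm(
  rows=[
    [[0,-0.5,0,0,0,0],[0,0,0,0,0,0],[0,0,0,0,0,0]],
  ],
)

```text
clock: 13.0
position: [0.5136, -0.0592, 0.0999]
eef_rot: [1.77, 2.595, 0.001]
wrist_force: [-4.2, 2.3, 9.6]
grip_width: 0.083
grasp_force: 60.1
```

move_arm(
  rows=[
    [[0,-0.5,0.3,0,0,0],[0,0,0,0,0,0],[0,0,0,0,0,0]],
  ],
)

```text
clock: 13.38
position: [0.5135, -0.0593, 0.0998]
eef_rot: [1.77, 2.594, 0.002]
wrist_force: [-3.7, 1.1, 10.0]
grip_width: 0.09
grasp_force: 60.4
```

move_arm(
  rows=[
    [[0,-0.6,0,0,0,0],[0,0,0,0,0,0],[0,0,0,0,0,0],[0,0,0,0,0,0]],
  ],
)

```text
clock: 13.88
position: [0.5134, -0.0593, 0.0998]
eef_rot: [1.77, 2.594, 0.004]
wrist_force: [-3.7, 2.4, 8.9]
grip_width: 0.085
grasp_force: 60.1
```

move_arm(
  rows=[
    [[0,-0.6,0.4,0,0,0],[0,0,0,0,0,0],[0,0,0,0,0,0],[0,0,0,0,0,0]],
  ],
)

```text
clock: 14.38
position: [0.5133, -0.0594, 0.0997]
eef_rot: [1.769, 2.594, 0.005]
wrist_force: [-3.0, 3.2, 9.7]
grip_width: 0.083
grasp_force: 60.4
```

```bash
python3 -c "
from h import *
from station import r
F=[]
for i in range(6):
    r.snapshot('side');o=r.observe();F.append(np.r_[o['wrist_force'],o['ft_torque']*10])
goal(o,514,-59,99,21.3);print(np.mean(F,0).round(2))
"
```

```text
clock 14.675 pos [513.3 -59.4  99.7] yaw 21.41 tilt [0.0036 0.0016]
shift tool mm [0.1 0.8 0.8] yaw to add -0.11 force [-2.6   2.67  9.22] grip 0.083 60.4 q6 0.96
[-2.43  2.59  9.67  7.21  6.45  0.03]
```

move_arm(
  rows=[
    [[0,-0.7,0.3,0,0,0],[0,0,0,0,0,0],[0,-0.7,0.3,0,0,0],[0,0,0,0,0,0],[0,0,0,0,0,0]],
  ],
)

```text
clock: 15.3
position: [0.513, -0.0596, 0.0996]
eef_rot: [1.768, 2.593, 0.009]
wrist_force: [-1.6, 4.2, 10.3]
grip_width: 0.087
grasp_force: 60.4
```

```bash
cat > st.py <<'E'
from h import *
from station import r
F=[];P=[]
for i in range(4):
    s=r.snapshot('side');o=r.observe();F.append(o['wrist_force']);P.append(o['position']*1e3)
M=R.from_rotvec(o['eef_rot']).as_matrix()
goal(o,514,-59,99,21.3);print("pos",np.mean(P,0).round(2),"F world",np.mean(F,0).round(2),"F tool",(M.T@np.mean(F,0)).round(2))
cv2.imwrite('pics/st_%d.png'%(o['clock']*1000),cv2.resize(s['frame'][210:290,300:380,::-1],None,fx=7,fy=7,interpolation=2))
E
python3 st.py; ls -t pics|head -1
```

```text
clock 15.5 pos [513.  -59.6  99.6] yaw 21.42 tilt [0.0059 0.0027]
shift tool mm [0.2 1.1 0.6] yaw to add -0.12 force [-1.64  3.67 10.01] grip 0.087 60.4 q6 0.95
pos [513.04 -59.59  99.62] F world [-1.32  3.6  10.44] F tool [  3.84   0.15 -10.43]
st_15500.png
```

move_arm(
  rows=[
    [[0.8,0,0,0,0,0],[0,0,0,0,0,0],[0.7,0,0,0,0,0],[0,0,0,0,0,0],[0,0,0,0,0,0]],
  ],
)

```text
clock: 16.12
position: [0.5129, -0.0593, 0.0996]
eef_rot: [1.768, 2.591, 0.006]
wrist_force: [0.0, 0.6, 9.0]
grip_width: 0.086
grasp_force: 60.2
```

```bash
python3 st.py; mv $(ls -t pics/st_*|head -1) pics/seat.png
```

```text
clock 16.325 pos [513.  -59.3  99.7] yaw 21.39 tilt [ 0.0066 -0.    ]
shift tool mm [-0.1  1.1  0.7] yaw to add -0.09 force [-0.76  0.9   8.86] grip 0.083 60.2 q6 0.96
pos [512.96 -59.28  99.66] F world [-0.52  1.26  8.75] F tool [ 1.34  0.03 -8.76]
```

View pics/seat.png

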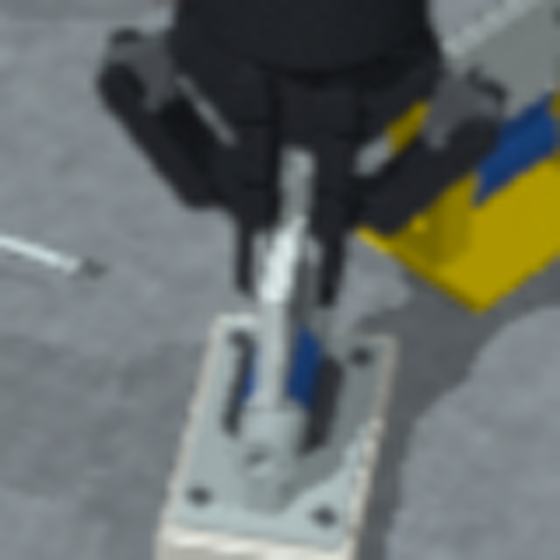

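The leaf is between the barrels, with the blue visible at crop (300,365) and the plate in line with the block. Next I test whether it is solid by pressing harder.

move_arm(
  rows=[
    [[0.3,0,0.5,0,0,0],[0,0,0.5,0,0,0],[0,0,0,0,0,0],[0,0,0,0,0,0]],
  ],
)

```text
clock: 16.82
position: [0.513, -0.0592, 0.0996]
eef_rot: [1.767, 2.59, 0.005]
wrist_force: [-1.5, 1.6, 14.5]
grip_width: 0.083
grasp_force: 61.1
```

```bash
python3 st.py
```

```text
clock 17.025 pos [513.  -59.3  99.6] yaw 21.39 tilt [ 0.0069 -0.0007]
shift tool mm [-0.1  1.   0.6] yaw to add -0.09 force [-3.45  0.77 15.29] grip 0.085 61.1 q6 0.96
pos [513.01 -59.25  99.59] F world [-2.26  1.09 15.22] F tool [  1.79  -1.62 -15.23]
```

move_arm(
  rows=[
    [[0,-0.8,0,0,0,0],[0,0,0,0,0,0],[0,0,0,0,0,0]],
  ],
)

```text
clock: 17.4
position: [0.5129, -0.0593, 0.0996]
eef_rot: [1.767, 2.59, 0.007]
wrist_force: [-1.4, 1.8, 12.9]
grip_width: 0.091
grasp_force: 60.7
```

```bash
python3 st.py
```

```text
clock 17.6 pos [512.8 -59.3  99.6] yaw 21.4 tilt [0.0082 0.    ]
shift tool mm [-0.1  1.2  0.6] yaw to add -0.1 force [-0.55  1.58 13.07] grip 0.087 60.7 q6 0.96
pos [512.86 -59.32  99.57] F world [-1.06  1.67 13.13] F tool [  1.91  -0.28 -13.14]
```

Pressing harder gives +6.5 N for 0.06 mm, and sideways shifts no longer lower the leaf, so it is bottomed. I'll trim the slight tilt.

move_arm(
  rows=[
    [[0.3,0.4,0,0.006,0,0],[0,0,0,0,0,0],[0,0,0,0,0,0],[0,0,0,0,0,0]],
  ],
)

```text
clock: 18.1
position: [0.5132, -0.0591, 0.0996]
eef_rot: [1.769, 2.592, -0.001]
wrist_force: [-1.2, 0.1, 13.2]
grip_width: 0.087
grasp_force: 60.7
```

```bash
python3 st.py
```

```text
clock 18.3 pos [513.2 -59.1  99.6] yaw 21.39 tilt [ 0.0028 -0.0028]
shift tool mm [-0.2  0.8  0.6] yaw to add -0.09 force [-1.34  0.9  13.24] grip 0.084 60.7 q6 0.96
pos [513.2  -59.11  99.62] F world [-1.23  1.09 13.08] F tool [  1.42  -0.73 -13.08]
```

```bash
python3 -c "
from station import r
print(r.hand_in())"
```

```text
the job is handed in; nothing more can be done
None
```

I handed the job in at about 18 s with the short-barrelled leaf bottomed in the jamb's V seat, still gripped and pressed down with about 13 N at the wrist; the hole alignment is inferred from that solid seating, because I did not check it by eye.

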